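# Switch the slug feeder to its free chute

## Robot

A 7-joint arm with a two-finger parallel gripper is mounted at the origin on the work surface. World frame = base frame: x ahead of the robot, y to its left, z up, the work surface at z = 0. Lengths are in m, angles in rad, forces in N, time in s.
With the tool pointing down it reaches from about 0.4 to 0.875 m from the base axis. Payload 19.3 kg.
Tool frame: the origin (TCP) lies midway between the tips of the shut fingers; the grasp point (between the pads) lies 19 mm behind it; z points along the fingers, x is the direction in which the jaws open and shut, and the axes are right-handed (so a half turn about z gives the same grasp; the last joint's range is limited). The gripper opens to 85 mm and grips with 20 to 120 N. Pads are 22 mm wide; open, the fingers measure 114 mm over their backs; the gripper's body (76 mm by 85 mm) begins 54 mm behind the grasp point. The pads swing forward as they close: fully open they stand 13 mm farther back than shut.
Start: joints at [1.15, 0.521, -0.036, 1.599, 0.021, 1.021, -0.113], TCP at [0.215, -0.587, 0.231] pointing down, gripper open.
Joint ranges: [-2.91, 2.91], [-0.3, 2.13], [-1.5, 1.42], [0.17, 2.43], [-1.26, 4.41], [0.16, 1.93], [-2.52, 2.52]. Speed limits (rad/s): [1.89, 1.89, 2.39, 2.39, 3.01, 3.01, 3.01].

## Interface

Orientations are given as a unit quaternion [w, x, y, z].
In Python, from station import manip gives the robot as it stands.
- The arm moves only by the shell command python3 -m creep 'ROWS'. ROWS is JSON, a list that holds one entry, the list of rows, each a list of 7 numbers: the shift along the world's x, y, z in m, then the turn, a rotation vector about the world's x, y, z in degrees, then the gripper's target within -1 to 1 (shut at 1, half-way at 0, fully open at -1). A call has 1 to 20 rows; each row shifts and turns the pose as measured when the row begins; what a row does not reach is not made up. A row lasts 1/12 s, in which the tool goes at most 41.7 mm and 7.16 degrees, less where a joint would pass 70% of its speed; a pose out of reach is approached as far as the arm can. A call with a gripper value outside its range is refused whole. The fingers move at their own pace and stop on an object; the grip force is fixed at half the most. Time passes only in rows, so rows that do not move let the fingers close. It gives the time, the measured TCP pose, the force and the opening at its end, in the units of the state.
- manip.read_state(): the state, without advancing time (a new reading comes with each control period).
- manip.read_camera(name): name is "scene" or "top" or "wrist"; returns a dict with "image" (400x640x3 uint8, red, green, blue), "K" (3x3 intrinsics, pixels), "D" ([k1, k2, p1, p2, k3] as OpenCV has them; the pictures are not rectified), "world_from_camera" (4x4, takes a point from camera to world coordinates). Camera axes: x right, y up, looking along -z (the intrinsics and any distortion apply to the point x, -y, -z); pixel columns grow to the right and rows downward; lengths in m; the calibration is good to about 2 mm. A picture is of the moment at which its call begins. There is no depth.
- manip.sign_off(): hands the job in, once; it reports no verdict.
The state is a dict: "t": time; "qpos": joint angles; "qd": joint speeds; "joint_torque": joint torques, N m; "position": TCP position; "ee_rot": TCP orientation; "contact_force": force on the tool from outside, world axes, zero at the start; "torque": the same for the moment, N m; "opening": opening from 0.0 (shut) to 1.0 (fully open).
Only numpy, scipy, OpenCV 4.12 (cv2) and the standard library are available. Lean on these libraries where they do the work, as an engineer would, in place of code of your own. Each camera call takes 0.05 s, during which the arm holds its last target. There are 200 camera calls.

## Task

The left chute of the slug feeder is shut off. With the fingertips, push the empty green tray along its lane until it meets the yellow stop, then press down the raised orange tab so that the seesaw gate rocks fully over to the right and all three steel slugs roll down the right chute into the tray. Only push and press: do not touch the slugs, do not lift or tip the tray, leave the other things on the bench where they are, and finish with the hand clear.

Things in the scene. Friction and masses are not known exactly. Their poses are not given: they have to be found in the camera images.
- feeder: fixed bench feeder, blue stand with aluminium seesaw trough and chutes. Origin: centre of its base, on the bench; x points away from the robot, y left along the trough, z up. The trough (gate) pivots 125 mm above the origin on an axle along x. Left (+y) chute: closed by a red plate, its grey fixed tray full. An infeed spout stands behind the pivot (x over 30 mm, up to 240 mm high)
- chute_end (a point): lower end of the free right chute, 188 mm right of the pivot, 75 mm above the bench; the chute is 56 mm wide (feeder x -28 to 28 mm), its side walls 36 mm high. Outside it, 97 mm further right, stands a clear catch plate 130 mm high, 100 mm long
- tray_home (a point): point on the bench where the tray's origin lies when the tray is home, at feeder x 2, y -225 mm. The lane runs along feeder x through it, between two steel rails 20 mm high, 108 mm apart, from 192 mm before it (towards the robot) to a fixed yellow stop, 30 mm high, whose near face is 80 mm beyond it
- tray: loose empty green plastic tray, open top, 160 (x, along the lane) x 100 x 50 mm high, walls 4 mm, about 0.45 kg. Origin: centre of its underside; axes as the feeder's when straight in the lane. It stands in the lane 40 to 90 mm short of home; at home its far wall meets the yellow stop and its origin is at feeder x 2 mm, y -225 mm
- gate (a joint): tilt of the seesaw gate in rad: -0.16 left end fully down (start), 0 level, 0.16 right end fully down. Light friction holds it where it is left once empty; about 4 to 6 N on the right tab starts it over while the slugs lie on the left
- right_tab (a point): centre of the top face of the orange press tab at the gate's right end, on the robot's side of the trough: 55 (x) x 50 (y) x 6 mm, centre 58 mm in front of (-x) and 85 mm right of (-y) the pivot. At the start it is about 145 mm above the bench, at full travel about 117 mm. Nothing is beneath it
- left_tab (a point): the same at the gate's left end (85 mm left of the pivot), down at the start, about 117 mm above the bench
- slug1_center (a point): centre of a loose round steel slug 24 mm in diameter, 44 mm long, about 0.15 kg, lying across the trough with its axis along the feeder's x so that it rolls along the trough; at the start in the lowered left end
- slug2_center (a point): centre of a loose round steel slug 24 mm in diameter, 44 mm long, about 0.15 kg, lying across the trough with its axis along the feeder's x so that it rolls along the trough; at the start in the lowered left end
- slug3_center (a point): centre of a loose round steel slug 24 mm in diameter, 44 mm long, about 0.15 kg, lying across the trough with its axis along the feeder's x so that it rolls along the trough; at the start in the lowered left end
- hammer: loose chipping hammer, 220 mm, lying in front of the feeder's left half; a bystander. Origin: its underside
- square: loose red magnetic weld square, 70 x 50 x 16 mm, in front of the gate; a bystander. Origin: its underside
- collar: loose dark steel collar, 48 mm across, 35 mm high, in front of the gate; a bystander. Origin: its underside
- tin: loose tin, 60 mm across, 100 mm high, at the right of the bench; a bystander. Origin: its underside
- mug: loose white mug, 76 mm across, 90 mm high, at the right of the bench; a bystander. Origin: its underside
- brush: loose brush, 220 mm, lying at the right of the bench; a bystander. Origin: its underside
There are look-alikes about, which are no part of the job. Of the things that look like the tray, the smaller one is meant. What is shaped like the part that bears slug2_center but black is not meant.

How it is judged:
By the outcome, as a careful person would: the job done as asked, in the order asked, and still so for the second after the job is handed in, with the robot touching nothing.
It also fails if it takes over 42 s, if anything falls off the work surface, if the arm or the gripper's body presses on something with over 40 N, if the wrist force passes 120 N, or if a joint passes its speed limit or range.

## Working session

There is one attempt and no reset: what is moved stays moved. The work goes in short steps, Python scripts to look and compute and a shell command to move; the robot and the scene stay as the last step left them, time stands still between calls to the robot, and variables do not carry over. Pictures are saved under pics/ and viewed, on a budget of 10 in all, crops included, one or two more only if the job needs it, and the job is handed in when it is done.

```bash
mkdir -p pics; ls
python3 - <<'E'
from station import manip
import cv2,numpy as np
for n in("scene","top"):
    c=manip.read_camera(n); cv2.imwrite(f"pics/{n}0.png",c["image"][:,:,::-1])
    np.savez(f"pics/{n}0.npz",**{k:np.array(v) for k,v in c.items()})
    print(n,np.round(c["K"],1).tolist(),np.round(c["D"],3),np.round(c["world_from_camera"],3).tolist())
s=manip.read_state();print(s)
E
```

```text
pics
scene [[441.7, 0.0, 317.6], [0.0, 441.7, 191.5], [0.0, 0.0, 1.0]] [0.01 0.   0.   0.   0.  ] [[-0.558, -0.663, 0.499, 1.164], [0.83, -0.446, 0.335, 0.364], [0.0, 0.601, 0.8, 1.138], [0.0, 0.0, 0.0, 1.0]]
top [[433.5, 0.0, 315.4], [0.0, 433.5, 204.7], [0.0, 0.0, 1.0]] [-0.062  0.     0.     0.     0.   ] [[-0.001, 0.989, -0.146, 0.36], [-1.0, 0.001, 0.014, -0.06], [0.014, 0.146, 0.989, 1.368], [0.0, 0.0, 0.0, 1.0]]
{'t': 0.1, 'qpos': array([ 1.14981864,  0.52192367, -0.03630496,  1.59992985,  0.02117651,
        1.02112296, -0.11279388]), 'qd': array([ 0.00107196, -0.00301531,  0.00104756, -0.00195609,  0.00137056,
       -0.00181049, -0.00122735]), 'joint_torque': array([ 2.15246684e-03, -9.28488922e+01,  1.98334605e+00, -3.70535588e+01,
        1.80625822e-02,  5.36471183e-03,  2.99907853e-06]), 'position': array([ 0.21462738, -0.58667533,  0.23081027]), 'ee_rot': array([-2.60586809e-04,  8.19631978e-01, -5.72890191e-01, -4.26571043e-04]), 'contact_force': array([ 0.04529845, -0.49068455,  0.05472472]), 'torque': array([-0.02956757, -0.05332617,  0.00268807]), 'opening': 0.9973808127364505}
```

View pics/top0.png

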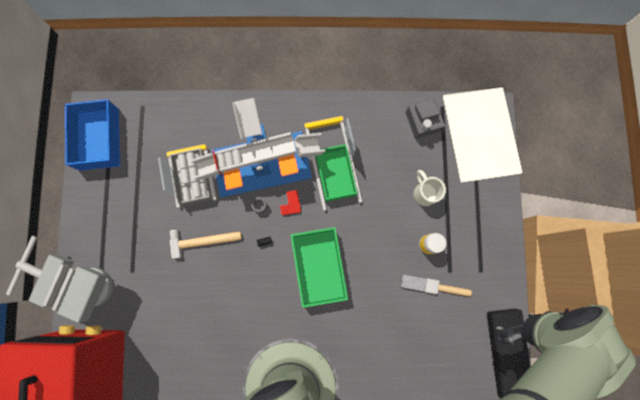

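View pics/scene0.png

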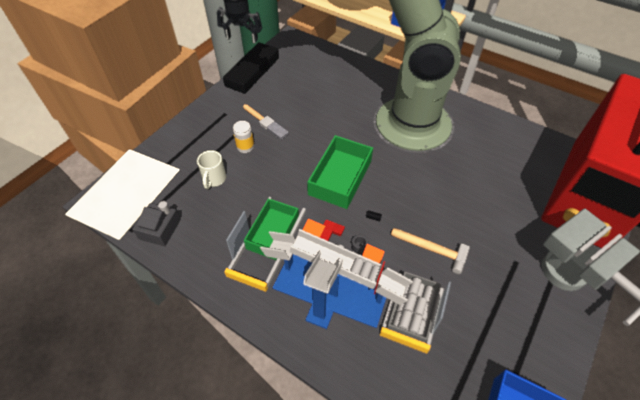

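Top view: the tray in the lane (335,173) is the smaller green one and stands between the rails. The larger green one at (320,267) is loose outside the lane, a look-alike. The black slug look-alike is at (264,241). Orange tabs are at (233,180) and (288,165), and the yellow stop at (325,124). Next I'll measure these and take an enlarged crop to confirm.

```bash
cat > h.py <<'E'
import numpy as np,cv2
def ray(c,uv):
    p=cv2.undistortPoints(np.array(uv,float).reshape(-1,1,2),c["K"],c["D"]).reshape(-1,2)
    T=c["world_from_camera"]; d=np.c_[p[:,0],-p[:,1],-np.ones(len(p))]@T[:3,:3].T
    return T[:3,3],d
def onz(c,uv,z):
    o,d=ray(c,uv); return (o+d*((z-o[2])/d[:,2])[:,None])[:,:2]
def proj(c,P):
    T=np.linalg.inv(c["world_from_camera"]); q=np.atleast_2d(P)@T[:3,:3].T+T[:3,3]
    q=q*[1,-1,-1]; return cv2.projectPoints(q,np.zeros(3),np.zeros(3),c["K"],c["D"])[0].reshape(-1,2)
def blobs(img,lo,hi,amin=25):
    m=cv2.inRange(cv2.cvtColor(img,cv2.COLOR_RGB2HSV),lo,hi)
    return [k for k in cv2.findContours(m,0,2)[0] if cv2.contourArea(k)>amin]
COL=dict(orange=((6,170,120),(17,255,255)),yellow=((20,170,120),(28,255,255)),green=((55,130,50),(75,255,255)))
E
python3 - <<'E'
from h import *
for n in("top","scene"):
    c=dict(np.load(f"pics/{n}0.npz"))
    for k,z in(("orange",.131),("yellow",.03),("green",.05)):
        for b in blobs(c["image"],*COL[k]):
            r=cv2.minAreaRect(b); box=cv2.boxPoints(r)
            if k=="orange":
                print(n,k,np.round(r[0]),cv2.contourArea(b),"z.145",onz(c,[r[0]],.145).round(3),"z.117",onz(c,[r[0]],.117).round(3))
            else: print(n,k,np.round(r[0]),cv2.contourArea(b),onz(c,box,z).round(3).tolist())
c=dict(np.load("pics/top0.npz")); cr=c["image"][90:320,150:370,::-1]
cv2.imwrite("pics/crop0.png",cv2.resize(cr,None,fx=2.6,fy=2.6,interpolation=2))
E
```

```text
top orange [232. 179.] 161.5 z.145 [[0.616 0.162]] z.117 [[0.622 0.167]]
top orange [287. 165.] 64.0 z.145 [[0.657 0.004]] z.117 [[0.664 0.005]]
top yellow [324. 123.] 160.5 [[0.82, -0.044], [0.846, -0.164], [0.827, -0.168], [0.801, -0.048]]
top green [319. 267.] 3201.5 [[0.462, -0.002], [0.485, -0.139], [0.268, -0.174], [0.246, -0.039]]
top green [335. 173.] 1494.0 [[0.725, -0.075], [0.748, -0.173], [0.587, -0.206], [0.565, -0.109]]
scene orange [373. 253.] 219.0 z.145 [[0.628 0.174]] z.117 [[0.613 0.169]]
scene orange [314. 227.] 208.0 z.145 [[0.649 0.006]] z.117 [[ 0.634 -0.004]]
scene yellow [405. 340.] 375.5 [[0.761, 0.281], [0.738, 0.277], [0.713, 0.398], [0.735, 0.4]]
scene yellow [245. 279.] 292.5 [[0.855, -0.155], [0.834, -0.163], [0.807, -0.038], [0.828, -0.031]]
scene yellow [244. 143.] 116.5 [[0.444, -0.46], [0.405, -0.421], [0.44, -0.386], [0.478, -0.425]]
scene green [271. 228.] 1461.0 [[0.763, -0.168], [0.569, -0.207], [0.572, -0.09], [0.761, -0.062]]
scene green [339. 170.] 2869.0 [[0.511, -0.131], [0.229, -0.197], [0.233, -0.029], [0.505, 0.018]]
```

View pics/crop0.png

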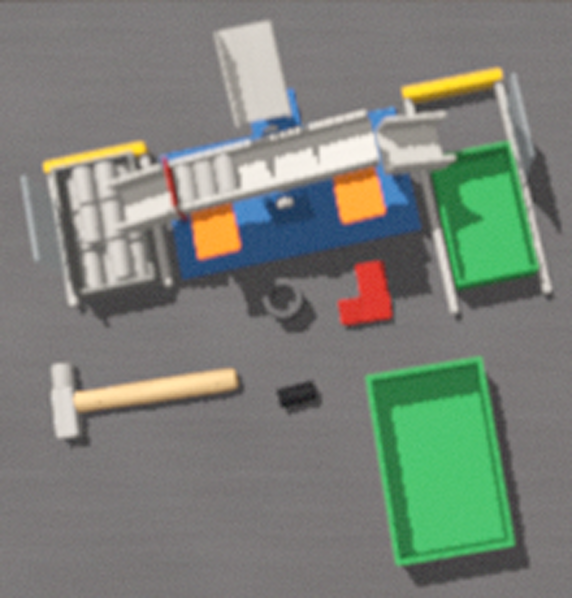

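The enlarged crop confirms it: the small tray stands between the rails, and the big one lies outside the lane. The tray measures 163 x 101 mm, which fits. The feeder yaw is about 12°, the travel to home about 80 mm, and the right tab is near (0.648, 0.003), with both views and the model agreeing. Next I move behind the tray with the fingers shut and the tool tilted back 15°.

```bash
python3 -m creep '[[[0.021,0.028,0,0,0,-2,1],[0.021,0.028,0,0,0,-2,1],[0.021,0.028,0,0,0,-2,1],[0.021,0.028,0,0,0,-2,1],[0.021,0.028,0,0.4,-1.9,0,1],[0.021,0.028,0,0.4,-1.9,0,1],[0.021,0.028,0,0.4,-1.9,0,1],[0.021,0.028,0,0.4,-1.9,0,1],[0.021,0.028,0,0.4,-1.9,0,1],[0.021,0.028,0,0.4,-1.9,0,1],[0.021,0.028,0,0.4,-1.9,0,1],[0.021,0.028,0,0.4,-1.9,0,1],[0.021,0.028,0,0,0,0,1],[0.021,0.028,0,0,0,0,1],[0,0,0,0,0,0,1]]]'
```

```text
t: 1.35
position: [0.514, -0.1732, 0.2277]
ee_rot: [-0.112, 0.766, -0.627, 0.084]
contact_force: [-0.2, 1.3, 0.1]
opening: -0.005
```

```bash
python3 -m creep '[[[0.01,0.003,0,0,0,0,1],[0.01,0.003,-0.02,0,0,0,1],[0,0,-0.035,0,0,0,1],[0,0,-0.035,0,0,0,1],[0,0,-0.035,0,0,0,1],[0,0,-0.03,0,0,0,1],[0,0,-0.02,0,0,0,1],[0,0,-0.01,0,0,0,1],[0,0,0,0,0,0,1]]]'
python3 - <<'E'
from station import manip
from h import *
c=manip.read_camera("top"); np.savez("pics/top1.npz",**{k:np.array(v) for k,v in c.items()})
cv2.imwrite("pics/top1.png",cv2.resize(c["image"][90:320,150:370,::-1],None,fx=2.6,fy=2.6))
s=manip.read_state();print(s["position"],s["contact_force"])
print(proj(c,[s["position"]]))
E
```

```text
t: 2.1
position: [0.5347, -0.1635, 0.036]
ee_rot: [-0.112, 0.769, -0.624, 0.083]
contact_force: [-0.3, -0.6, -0.1]
opening: -0.001
[ 0.53527442 -0.1639335   0.0367881 ] [-1.40060112  0.3136121  -0.13069923]
[[342.84256139 211.45214061]]
```

View pics/top1.png

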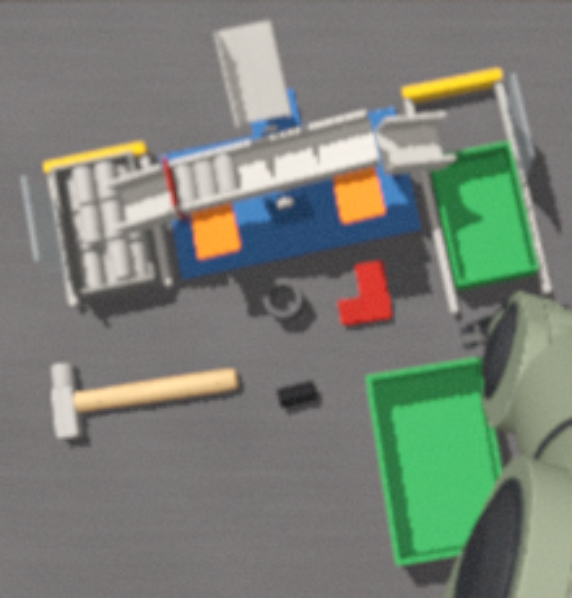

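The fingertips are between the trays, at about (501,316) in the crop, just short of the tray's near wall (490,280). Nothing has been disturbed, so I push.

```bash
python3 -m creep '[[[0.01,0.002,0,0,0,0,1],[0.01,0.002,0,0,0,0,1],[0.006,0.001,0,0,0,0,1],[0.006,0.001,0,0,0,0,1],[0.006,0.001,0,0,0,0,1],[0.006,0.001,0,0,0,0,1],[0.006,0.001,0,0,0,0,1],[0.006,0.0015,0,0,0,0,1],[0.006,0.0015,0,0,0,0,1],[0.006,0.0015,0,0,0,0,1],[0.006,0.0015,0,0,0,0,1],[0.006,0.0015,0,0,0,0,1]]]'
python3 - <<'E'
from station import manip
from h import *
c=manip.read_camera("top")
for k,z in(("yellow",.03),("green",.05)):
  for b in blobs(c["image"],*COL[k]):
    r=cv2.minAreaRect(b); print(k,np.round(r[0]),onz(c,cv2.boxPoints(r),z).round(3).tolist())
E
```

```text
t: 3.15
position: [0.6245, -0.1469, 0.0404]
ee_rot: [-0.112, 0.768, -0.624, 0.085]
contact_force: [-3.6, -1.1, 1.6]
opening: -0.002
yellow [324. 123.] [[0.821, -0.044], [0.846, -0.164], [0.827, -0.167], [0.802, -0.048]]
green [319. 267.] [[0.463, -0.003], [0.485, -0.139], [0.269, -0.172], [0.249, -0.039]]
green [331. 155.] [[0.779, -0.063], [0.802, -0.161], [0.643, -0.193], [0.621, -0.097]]
```

```bash
python3 -m creep '[[[0.004,0.001,-0.001,0,0,0,1],[0.004,0.001,-0.001,0,0,0,1],[0.004,0.001,-0.001,0,0,0,1],[0.003,0.0006,-0.001,0,0,0,1],[0.003,0.0006,0,0,0,0,1],[0.003,0.0006,0,0,0,0,1]]]'; python3 -c "
from station import manip
s=manip.read_state();print(s['position'],s['contact_force'])"
```

```text
t: 3.7
position: [0.6475, -0.142, 0.0363]
ee_rot: [-0.112, 0.768, -0.624, 0.085]
contact_force: [-4.6, -1.4, 3.3]
opening: -0.003
[ 0.64751825 -0.14195305  0.03627359] [-4.60611039 -1.36211816  3.28867491]
```

```bash
for i in 1 2 3; do python3 -m creep '[[[0.003,0.0006,0,0,0,0,1],[0.001,0.0002,0,0,0,0,1]]]' | grep -E "pos|contact"; done
python3 - <<'E'
from station import manip
from h import *
c=manip.read_camera("top")
for b in blobs(c["image"],*COL["green"]):
    r=cv2.minAreaRect(b); print(np.round(r[0]),onz(c,cv2.boxPoints(r),.05).round(3).tolist())
E
```

```text
position: [0.6521, -0.141, 0.0363]
contact_force: [-3.8, 0.1, 3.1]
position: [0.656, -0.1404, 0.0361]
contact_force: [-8.9, -0.7, 5.7]
position: [0.6561, -0.1408, 0.035]
contact_force: [-7.3, -0.1, 5.5]
[297. 256.] [[0.326, 0.033], [0.492, -0.013], [0.473, -0.079], [0.308, -0.032]]
[329. 146.] [[0.806, -0.058], [0.828, -0.157], [0.674, -0.187], [0.653, -0.09]]
```

```bash
python3 -m creep '[[[0.006,0.0012,0,0,0,0,1],[0.006,0.0012,0,0,0,0,1],[0.006,0.0012,0,0,0,0,1]]]' | grep -E "pos|contact"; python3 -m creep '[[[-0.015,-0.003,0,0,0,0,1],[-0.025,-0.005,0,0,0,0,1],[-0.03,-0.006,0,0,0,0,1],[-0.03,-0.006,0.01,0,0,0,1],[-0.01,-0.002,0.035,0,0,0,1],[0,0,0.04,0,0,0,1],[0,0,0.04,0,0,0,1],[0,0,0.04,0,0,0,1],[0,0,0.03,0,0,0,1]]]'
python3 - <<'E'
from station import manip
from h import *
c=manip.read_camera("top")
for b in blobs(c["image"],*COL["green"]):
    r=cv2.minAreaRect(b); print(np.round(r[0]),onz(c,cv2.boxPoints(r),.05).round(3).tolist())
cv2.imwrite("pics/top2.png",cv2.resize(c["image"][90:320,150:370,::-1],None,fx=2.6,fy=2.6))
c=manip.read_camera("scene");cv2.imwrite("pics/sc2.png",cv2.resize(c["image"][170:370,190:470,::-1],None,fx=2.8,fy=2.8))
E
```

```text
position: [0.6571, -0.1423, 0.0302]
contact_force: [-41.2, -6.2, 25.0]
t: 5.25
position: [0.5373, -0.1626, 0.2256]
ee_rot: [-0.096, 0.769, -0.629, 0.065]
contact_force: [-0.2, -0.1, -0.2]
opening: 0.001
[319. 267.] [[0.463, -0.003], [0.485, -0.139], [0.267, -0.172], [0.247, -0.039]]
[330. 147.] [[0.805, -0.059], [0.828, -0.156], [0.669, -0.188], [0.647, -0.092]]
```

View pics/sc2.png

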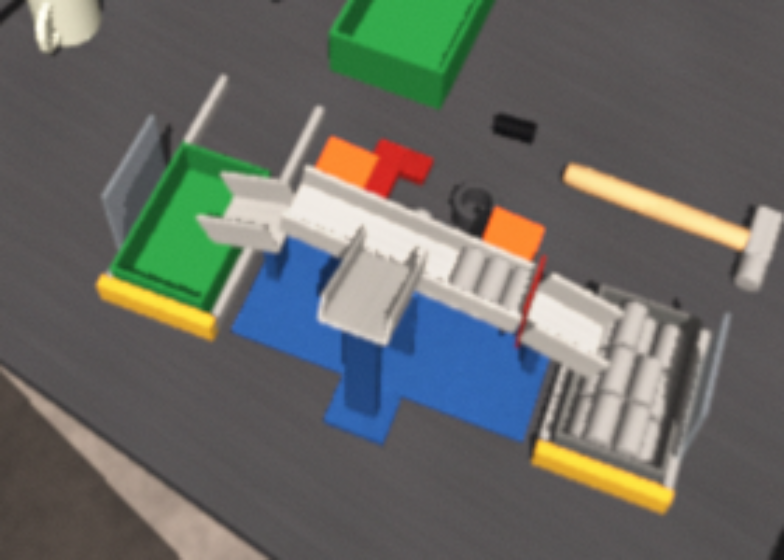

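The picture shows the tray's far wall against the yellow stop (crop 100-215, 280-330), square in the lane. The push also stalled there, rising to 41 N. The bystanders are unmoved and the three slugs still lie left. Next I go above the raised right tab.

```bash
python3 -m creep '[[[0.018,0.028,0,0,0,0,1],[0.018,0.028,0,0,0,0,1],[0.018,0.028,0,0,0,0,1],[0.018,0.028,0,0,0,0,1],[0.018,0.028,0,0,0,0,1],[0.018,0.025,-0.01,0,0,0,1],[0,0,-0.02,0,0,0,1],[0,0,-0.01,0,0,0,1],[0,0,0,0,0,0,1]]]'
python3 - <<'E'
from station import manip
from h import *
c=manip.read_camera("scene");s=manip.read_state()
print(proj(c,[s["position"],[.649,.001,.145]]),s["position"])
for b in blobs(c["image"],*COL["orange"]): r=cv2.minAreaRect(b);print(r,onz(c,cv2.boxPoints(r),.145).round(3).tolist())
cv2.imwrite("pics/sc3.png",cv2.resize(c["image"][170:320,230:430,::-1],None,fx=4,fy=4))
E
```

```text
t: 6.1
position: [0.6539, 0.0112, 0.1879]
ee_rot: [-0.101, 0.767, -0.629, 0.072]
contact_force: [-1.0, 0.0, -0.9]
opening: -0.005
[[314.02697765 220.22889725]
 [312.1513503  226.3032601 ]] [0.65380732 0.01060508 0.18866098]
((372.8706970214844, 252.80174255371094), (20.089887619018555, 12.342806816101074), 23.198589324951172) [[0.649, 0.152], [0.614, 0.146], [0.607, 0.196], [0.643, 0.202]]
((313.8965759277344, 227.24139404296875), (19.4333553314209, 12.342806816101074), 23.198589324951172) [[0.67, -0.015], [0.634, -0.025], [0.627, 0.028], [0.664, 0.037]]
((68.44593811035156, 148.82432556152344), (8.369830131530762, 9.532306671142578), 54.462318420410156) [[0.84, -0.783], [0.813, -0.783], [0.823, -0.748], [0.85, -0.748]]
```

View pics/sc3.png

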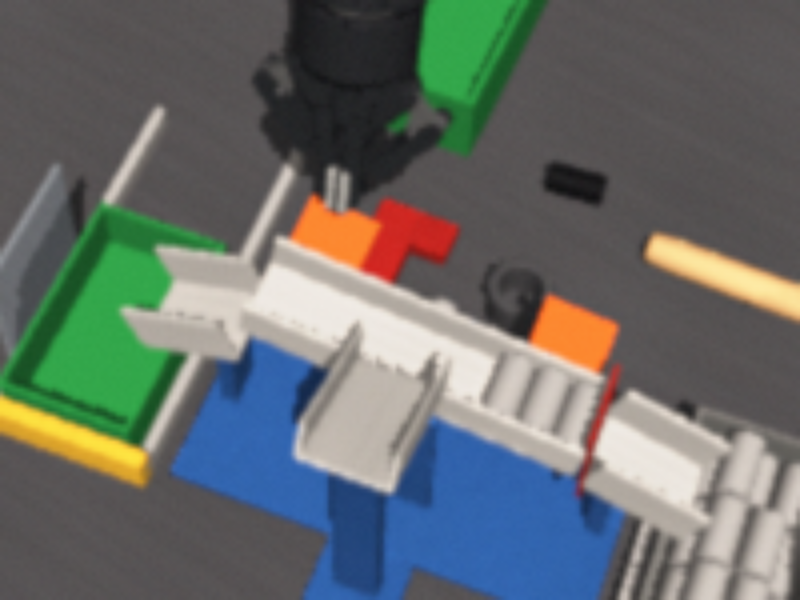

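The shut fingertips, at about (337,205), hang over the right tab (335,235). I correct by about 8 mm and press.

```bash
python3 -m creep '[[[-0.006,-0.007,-0.01,0,0,0,1],[-0.002,-0.002,-0.015,0,0,0,1],[0,0,-0.012,0,0,0,1],[0,0,-0.007,0,0,0,1],[0,0,-0.007,0,0,0,1],[0,0,-0.006,0,0,0,1],[0,0,-0.006,0,0,0,1],[0,0,-0.006,0,0,0,1]]]'; python3 -m creep '[[[0,0,-0.006,0,0,0,1],[0,0,-0.004,0,0,0,1]]]'
```

```text
t: 6.82
position: [0.6479, -0.0053, 0.1254]
ee_rot: [-0.103, 0.764, -0.632, 0.077]
contact_force: [-3.1, 1.9, 5.0]
opening: 0.0
t: 6.98
position: [0.6487, -0.0053, 0.1171]
ee_rot: [-0.104, 0.764, -0.632, 0.078]
contact_force: [-27.7, 1.5, 62.5]
opening: 0.002
```

The gate is at its end stop (117 mm, force risen). I hold lightly while the slugs roll.

```bash
python3 -m creep '[[[0,0,0.001,0,0,0,1],[0,0,0,0,0,0,1],[0,0,0,0,0,0,1],[0,0,0,0,0,0,1],[0,0,0,0,0,0,1],[0,0,0,0,0,0,1],[0,0,0,0,0,0,1],[0,0,0,0,0,0,1],[0,0,0,0,0,0,1],[0,0,0,0,0,0,1],[0,0,0,0,0,0,1],[0,0,0,0,0,0,1],[0,0,0,0,0,0,1],[0,0,0,0,0,0,1],[0,0,0,0,0,0,1],[0,0,0,0,0,0,1],[0,0,0,0,0,0,1],[0,0,0,0,0,0,1],[0,0,0,0,0,0,1],[0,0,0,0,0,0,1]]]'
python3 - <<'E'
from station import manip
from h import *
c=manip.read_camera("scene")
cv2.imwrite("pics/sc4.png",cv2.resize(c["image"][170:320,230:430,::-1],None,fx=4,fy=4))
E
```

```text
t: 8.65
position: [0.6501, -0.007, 0.1209]
ee_rot: [-0.105, 0.763, -0.633, 0.08]
contact_force: [-0.3, 1.5, 0.7]
opening: -0.001
```

View pics/sc4.png

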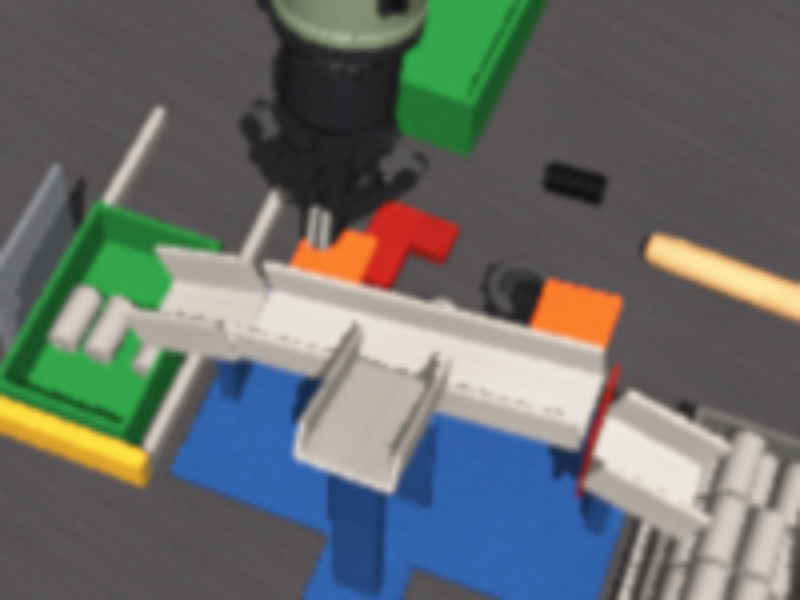

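Three slugs are in the tray, at (75,318), (108,330) and (147,355), and the trough is empty. I lift clear and check the gate.

```bash
python3 -m creep '[[[0,0,0.01,0,0,0,1],[-0.005,0,0.025,0,0,0,1],[-0.01,0,0.035,0,0,0,1],[-0.015,0,0.035,0,0,0,1],[-0.03,0,0.02,0,0,0,1],[-0.035,0,0,0,0,0,1],[-0.035,0,0,0,0,0,1],[-0.035,0,0,0,0,0,1],[-0.03,0,0,0,0,0,1],[0,0,0,0,0,0,1],[0,0,0,0,0,0,1],[0,0,0,0,0,0,1]]]'
python3 - <<'E'
from station import manip
from h import *
c=manip.read_camera("scene")
for b in blobs(c["image"],*COL["orange"]):
    r=cv2.minAreaRect(b);print(np.round(r[0],1),"z117",onz(c,[r[0]],.117).round(3),"z145",onz(c,[r[0]],.145).round(3))
O=np.array([.688,.096]);R=np.array([[.978,-.208],[.208,.978]])
print("expect R/L",O+R@[-.058,-.085],O+R@[-.058,.085])
cv2.imwrite("pics/sc5.png",cv2.resize(c["image"][100:370,160:480,::-1],None,fx=2.2,fy=2.2))
c=manip.read_camera("top")
for k,z in(("yellow",.03),("green",.05)):
  for b in blobs(c["image"],*COL[k]):
    r=cv2.minAreaRect(b); print(k,onz(c,cv2.boxPoints(r),z).round(3).tolist())
E
```

```text
t: 9.7
position: [0.4455, -0.0066, 0.2578]
ee_rot: [-0.107, 0.763, -0.632, 0.083]
contact_force: [0.0, 0.3, 0.0]
opening: -0.0
[373.3 247.3] z117 [[0.598 0.162]] z145 [[0.614 0.167]]
[313.4 232.4] z117 [[0.649 0.004]] z145 [[0.663 0.014]]
expect R/L [0.648956 0.000806] [0.613596 0.167066]
green [[0.474, -0.076], [0.486, -0.138], [0.271, -0.177], [0.26, -0.116]]
green [[0.806, -0.062], [0.829, -0.161], [0.67, -0.193], [0.648, -0.095]]
```

View pics/sc5.png

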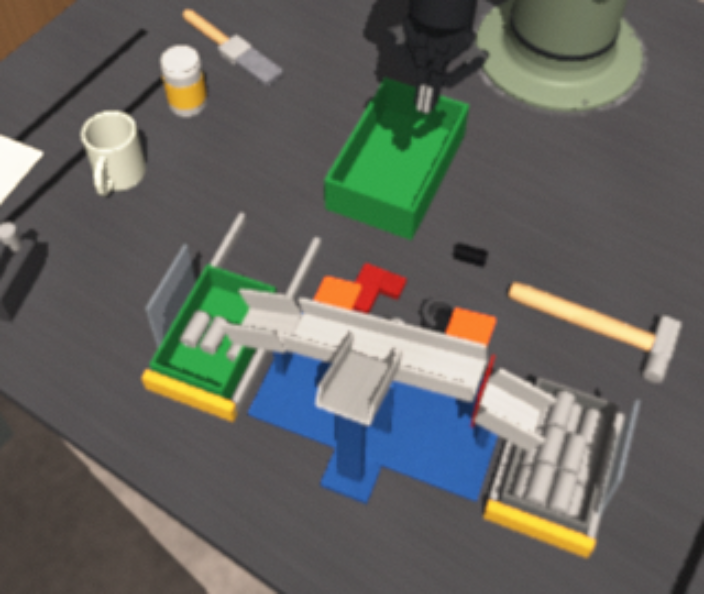

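The gate is fully over: the right tab fits at 117 mm and the left at 145 mm. The tray is still at the stop with three slugs in it, the bystanders are in place, and the hand is well clear.

```bash
python3 -c "
from station import manip
print(manip.sign_off())"
```

```text
the job is handed in; nothing more can be done
None
```

The job is done and handed in. I pushed the small green tray along its lane to the yellow stop, then pressed the right orange tab down until the gate was fully over. All three slugs rolled into the tray, at about 10 s of the 42 s allowed.

- **Tray:** its far edge still lies along the stop's near face. The push stalled there at about 41 N through the fingertips. The rim read 3 to 5 mm to one side in the last picture, which is within the lane's play or measuring error.
- **Gate:** the press met the end of travel at a tab height of 117 mm, with about 62 N upward. After I lifted off, the camera still placed the right tab at 117 mm and the left at 145 mm.
- **Slugs:** the last picture shows three in the tray and none left in the trough.
- **Bystanders:** they look unmoved in the pictures. I measured only the large green tray, and only before the press; it had not moved. In the last measurement the arm hid part of it.
- **Hand:** clear above the bench, contact force about 0. The highest force I saw was about 68 N, against the 120 N limit. I read the force only at the end of each move.

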